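# Fit the wire guard to the bench work lamp

## Task

Pick up the wire guard by its grip, hang it on the work lamp's collar with its three lugs in the entry gaps, and twist it clockwise until the lugs drop fully into the locking notches; then let go. Feel your way without forcing it, and leave the other things on the bench where they are.

Things in the scene. Friction and masses are not known exactly. Their poses are not given: they have to be found in the camera images.
- lamp: Work lamp fixed to the bench: round grey foot 190 mm across with a white mark on its front edge, on it a metal head with an upright bayonet collar around a white dome (90 mm across, top 112 mm above the bench). Origin: centre of the foot's underside, z up; the mark lies at its -x. The head swivels stiffly on the foot to aim the light; turning the guard does not move it.
- lamp_rim (a point): On the lamp's axis, level with the collar's rim, 70 mm above the bench; axes as the foot's. Collar: bore 136 mm, wall 6 mm. Three entry gaps 16 mm wide, 120 degrees apart, open at the rim. Head straight: one gap is over the mark (-x), the others at +60 and -60 degrees from +x. The head may stand up to 15 degrees either way; this angle is not reported: see or feel for the gaps.
- lamp_channel (a point): On the lamp's axis, level with the floor of the gaps and channels, 49 mm above the bench. From the foot of each gap a channel 13 mm high runs clockwise (seen from above) under an overhanging hook, to the locking notch. The notch's middle lies 30 degrees clockwise of the gap's middle.
- lamp_notch (a point): On the lamp's axis, level with the floor of the locking notches, 41 mm above the bench, 8 mm below the channel's floor. Each notch is 16 mm wide; its far wall is the stop.
- guard: Loose steel wire guard, 0.35 to 0.6 kg, standing on the bench, 145 mm high. Origin: centre of its underside, z up. Below, an open round skirt 25 mm high and 131 mm across, narrowing to 123 mm at its lower edge; above it a wire cage that goes over the dome, and a grip on top. Origin above the bench: 57 mm with the lugs on the rim, 36 mm on the channel floor, 28 mm home in the notches.
- guard_lugs (a point): On the guard's axis, level with the lugs' undersides, 13 mm above its origin; axes as the guard's. The three lugs, 11 mm wide and 8 mm high, stick out of the skirt to 80 mm from the axis, at -x and at +60 and -60 degrees from +x.
- guard_grip (a point): In the black upright grip on the guard's top, on its axis, 130 mm above its origin; axes as the guard's. The grip is 42 mm long along x, 14 mm thick along y, from 107 to 145 mm above the guard's origin; below it a hub 38 mm across.
- screwdriver: Bystander: screwdriver 180 mm long lying on the bench; leave it.
- socket: Bystander: steel socket 26 mm across, 38 mm high, standing; leave it.
- wrench: Bystander: open-ended wrench 200 mm long, lying; leave it.
- spray_can: Bystander: spray can 64 mm across, 170 mm high; leave it.
- screw_jar: Bystander: jar of screws 70 mm across, 85 mm high; leave it.
- hammer: Bystander: hammer 280 mm long, lying; leave it.
- grease_tin: Bystander: tin 64 mm across, 42 mm high; leave it.
Things that resemble listed ones, but are neither listed nor needed, are in the scene too. What is shaped like the lamp but brown is not meant.

How it is judged (in metres and radians):
On the way:
1. the guard hangs on the collar with its lugs down in the entry gaps or under the hooks, not yet in the notches (z of guard in the frame of lamp between 0.033 and 0.043 m and horizontal distance between guard and lamp below 0.006 m), for 0.1 s.
At the end, for the whole second after the job is handed in: The guard's origin is less than 32 mm above the lamp's (28 mm when the lugs stand in the notches, 36 mm when they do not), within 6 mm of its axis, upright within 0.06 rad and at rest, and nothing touches it but the lamp (z of guard in the frame of lamp below 0.032 m and horizontal distance between guard and lamp below 0.006 m and angle between guard's own z axis and vertical below 0.06 rad and linear speed of guard below 0.02 m/s).
It fails at once if the guard is pressed or knocked against the lamp with more than 60 N (contact force between guard and lamp above 60 N).
It fails at once if another thing on the bench is moved more than 30 mm (distance of any of screwdriver, socket, wrench, spray_can, screw_jar, hammer, grease_tin from where it was at the start of the episode above 0.03 m).
It also fails if it takes over 58 s, if anything falls off the work surface, if the arm or the gripper's body presses on something with over 40 N, if the wrist force passes 120 N, or if a joint passes its speed limit or range.

## Robot

A 7-joint arm with a two-finger parallel gripper is mounted at the origin on the work surface. World frame = base frame: x ahead of the robot, y to its left, z up, the work surface at z = 0. Lengths are in mm, angles in rad, forces in N, time in s.
With the tool pointing down it reaches from about 400 to 850 mm from the base axis. Payload 4.5 kg.
Tool frame: the origin (TCP) lies midway between the tips of the shut fingers; the grasp point (between the pads) lies 19 mm behind it (manip.pinch_z is the distance from the TCP to the grasp point, in mm); z points along the fingers, x is the direction in which the jaws open and shut, and the axes are right-handed (so a half turn about z gives the same grasp; the last joint's range is limited). The gripper opens to 88 mm and grips with 3 to 60 N. Pads are 18 mm wide; open, the fingers measure 123 mm over their backs; the gripper's body (75 mm by 187 mm) begins 45 mm behind the grasp point.
Start: joints at [-1.291, 0.689, -0.195, 1.565, 0.157, 0.902, -0.215], TCP at [152.061, 606.243, 238.743] pointing down, gripper open.
Joint ranges: [-3.01, 3.01], [-0.46, 2.08], [-1.47, 1.51], [0.13, 2.56], [-1, 4.14], [0.04, 2.09], [-2.66, 2.66]. Speed limits (rad/s): [2.57, 2.57, 3.14, 3.14, 3.14, 3.14, 3.14].

## Interface

Orientations are given as a unit quaternion [x, y, z, w].
In Python, from rig import manip, optics gives the robot as it stands.
- The arm moves only by the tool send_rows, never from a script. Its argument "plan" is a list of rows, each a list of 4 numbers: the shift along the world's x, y, z in cm, then the turn about the world's z in degrees. In form: [[dx, dy, dz, twist], ...]. A call has 1 to 20 rows; each row shifts and turns the commanded pose from where the row before left it; what a row does not reach is not made up. A row lasts 1/8 s, in which the tool goes at most 62.5 mm and 10.7 degrees, less where a joint would pass 70% of its speed; a pose out of reach is approached as far as the arm can. A call is refused whole if a number of a shift passes 6.25 or a number of a turn 10.7, either way. A call with a gripper value outside its range is refused whole. "fingers" is the opening in per cent of the stroke, from 0 (shut) to 100 (fully open), set as the call begins (left out, the last holds). The fingers move at their own pace and stop on an object; "force" is the grip in N (left out, the last holds). Time passes only in rows, so rows that do not move let the fingers close. It gives the time, the measured TCP pose, the force and the opening at its end, in the units of the state.
- manip.read_state(): the state, without advancing time (a new reading comes with each control period).
- optics.get_image(name): name is "side" or "top"; returns the picture (420x560x3 uint8, red, green, blue); there is no depth.
- optics.camera_model(name): a dict with "fx", "fy", "cx", "cy" (pixels), "k1" (the pictures are not rectified: a ray, as slopes to the right and down, at radius r is drawn at 1 + k1 r^2 times it, then the intrinsics apply), "T" (4x4, takes a point from camera to world coordinates). Camera axes: x right, y down, z forward; pixel columns grow to the right and rows downward; lengths in mm; the calibration is good to about 2 mm. A picture is of the moment at which its call begins. camera_model takes no time and is no camera call.
- manip.hand_in(): hands the job in, once; it reports no verdict.
Trained networks look in the newest picture that a camera, given by its name, has taken for a name from the list of things; names that differ only in an ending like _2 or _b are one class to them, and where a whole thing is asked for, a point or a joint stands for the part that bears it (a point fixed in the world has none). Each returns a list of dicts, best first, with "p" (0 to 1); they miss things now and then, are a little off and sometimes report something else, mostly with a low value. They report only what shows in the picture. A call takes as long as a camera call. They do not tell look-alikes from the thing itself.
- optics.search_frame(name, camera): "box" ([left, top, right, bottom] in pixels, round what is visible of it).
The state is a dict: "time": time; "joint_pos": joint angles; "dq": joint speeds; "joint_efforts": joint torques, N m; "ee_pos": TCP position; "orientation": TCP orientation; "ft_force": force on the tool from outside, world axes, zero at the start; "moment": the same for the moment, N m; "width": finger opening in mm.
Only numpy, scipy, OpenCV 4.12 (cv2) and the standard library are available. Lean on these libraries where they do the work, as an engineer would, in place of code of your own. Each camera call takes 0.05 s, during which the arm holds its last target.

## Working session

There is one attempt and no reset: what is moved stays moved. The work goes in short steps, Python scripts to look and compute and a tool call to move; the robot and the scene stay as the last step left them, time stands still between calls to the robot, and variables do not carry over. Pictures are saved under pics/ and viewed, and the job is handed in when it is done.

Besides the shell and the picture viewer there is one more tool, called after "Emit:" as a command line: name --pt "numbers of a row" for each row, then --argument value for the rest. send_rows: Moves the arm, as the interface text tells. Its arguments: {"type":"object","properties":{"plan":{"type":"array","items":{"type":"array","items":{"type":"number"}}},"fingers":{"type":"number"},"force":{"type":"number"}},"required":["plan"]}

```bash
ls; mkdir -p pics
python3 - <<'E'
from rig import manip, optics
import cv2
for n in ("side","top"):
    im=optics.get_image(n); cv2.imwrite(f"pics/{n}0.png",im[:,:,::-1])
    m=optics.camera_model(n); print(n,m)
    for t in ("lamp","guard","guard_grip"):
        print(t,optics.search_frame(t,n))
s=manip.read_state(); print(s)
E
```

```text
pics
side {'fx': 454.93197114421065, 'fy': 454.93197114421065, 'cx': 282.01562278821217, 'cy': 211.58939472502942, 'k1': -0.04731918941725725, 'T': array([[ 6.90242158e-01, -5.35972292e-01,  4.86106434e-01,
        -7.14673671e+01],
       [-7.23424354e-01, -4.97306675e-01,  4.78897979e-01,
        -6.91448729e+02],
       [-1.49320727e-02, -6.82216808e-01, -7.30997442e-01,
         1.01587991e+03],
       [ 0.00000000e+00,  0.00000000e+00,  0.00000000e+00,
         1.00000000e+00]])}
lamp [{'box': [336.6, 362.8, 422.3, 417.4], 'p': 0.72}, {'box': [268.4, 228.9, 335.1, 293.4], 'p': 0.64}, {'box': [327.2, 276.5, 412.8, 365.3], 'p': 0.53}, {'box': [183.0, 152.3, 232.5, 202.6], 'p': 0.36}]
guard [{'box': [182.8, 150.6, 231.8, 204.7], 'p': 0.98}]
guard_grip [{'box': [184.8, 148.6, 231.6, 200.0], 'p': 0.69}]
top {'fx': 507.3836167463538, 'fy': 507.3836167463538, 'cx': 272.73378543125057, 'cy': 215.65393017571353, 'k1': -0.1018523310431236, 'T': array([[ 2.07619685e-02, -9.85809092e-01,  1.66581433e-01,
         2.41962340e+02],
       [-9.99761080e-01, -1.93321289e-02,  1.02005345e-02,
  
[... 545 characters left out ...]
: array([-1.29120025,  0.68922726, -0.19456365,  1.56542858,  0.15728689,
        0.90249051, -0.21509946]), 'dq': array([-9.55883525e-05, -4.71898463e-04, -1.69464902e-03, -1.00938537e-03,
       -3.54045396e-04, -1.19540173e-03, -1.93822372e-03]), 'joint_efforts': array([ 1.81316991e-03, -5.26973391e+01, -1.26494776e+00, -1.53500712e+01,
       -5.21096075e-02,  1.60534433e-03,  8.87968031e-05]), 'ee_pos': array([152.06049843, 606.16061431, 238.62792558]), 'orientation': array([ 7.88456109e-01,  6.15091014e-01, -6.47153328e-05,  5.68521800e-05]), 'ft_force': array([-0.2314023 ,  1.02459984,  0.7602824 ]), 'moment': array([-0.01709808, -0.06169363, -0.02085652]), 'width': 88.04810063601077}
```

View pics/side0.png

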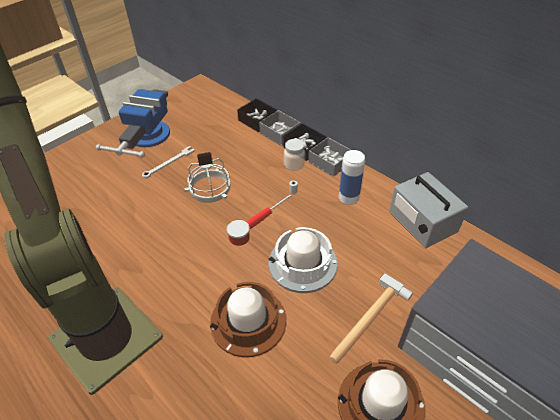

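View pics/top0.png

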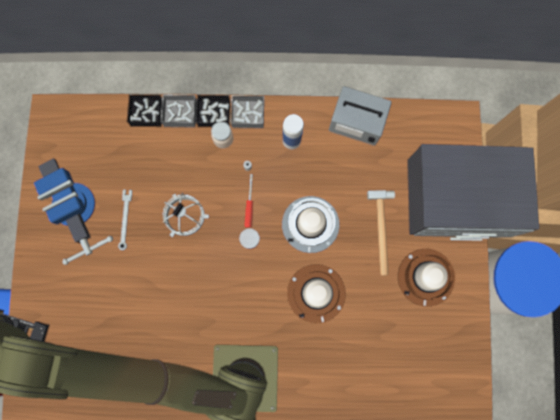

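Run:
```python
import cv2
a=cv2.imread('pics/top0.png')
cv2.imwrite('pics/top0_l.png',cv2.resize(a[180:345,270:470],None,fx=4,fy=3.6,interpolation=cv2.INTER_CUBIC)[:600] if 0 else cv2.resize(a[185:335,270:470],None,fx=4,fy=4,interpolation=cv2.INTER_CUBIC))
cv2.imwrite('pics/top0_g.png',cv2.resize(a[180:250,150:230],None,fx=8,fy=8,interpolation=cv2.INTER_CUBIC))
b=cv2.imread('pics/side0.png')
cv2.imwrite('pics/side0_l.png',cv2.resize(b[220:420,250:430],None,fx=3,fy=3,interpolation=cv2.INTER_CUBIC))
cv2.imwrite('pics/side0_g.png',cv2.resize(b[140:215,160:250],None,fx=8,fy=8,interpolation=cv2.INTER_CUBIC))
```

```text
(no output)
```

View crops.

The grey lamp is at about (310,223) in the top view and the guard at (184,213). Two brown decoys stand nearer the robot and to the right.

View pics/top0_l.png

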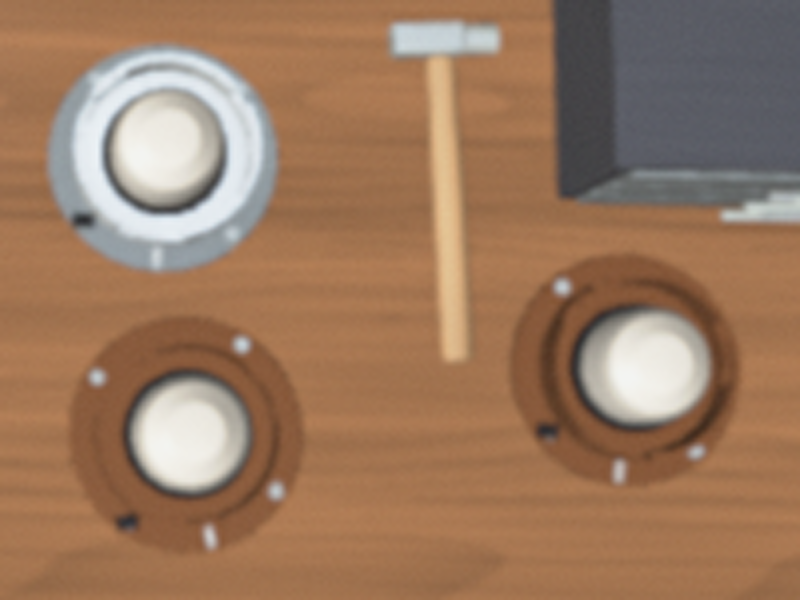

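View pics/top0_g.png

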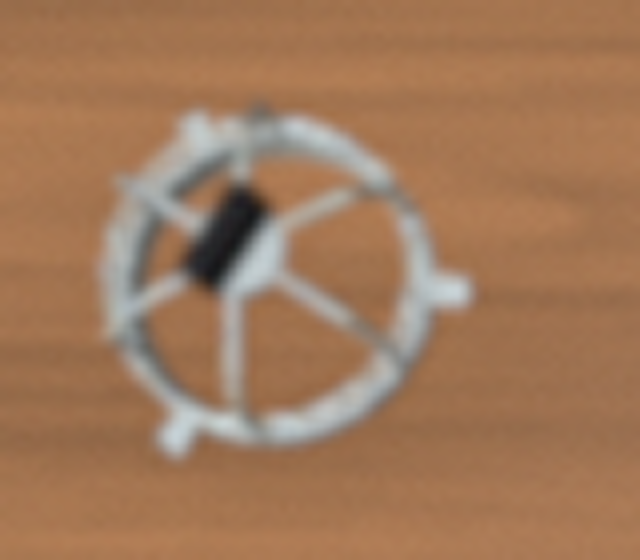

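View pics/side0_l.png

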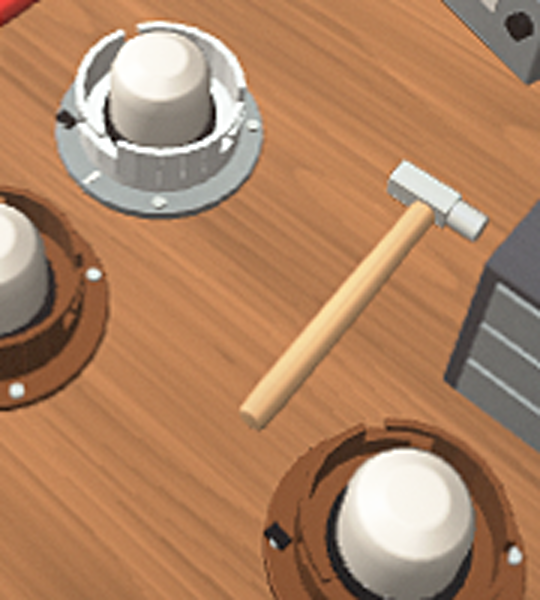

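View pics/side0_g.png

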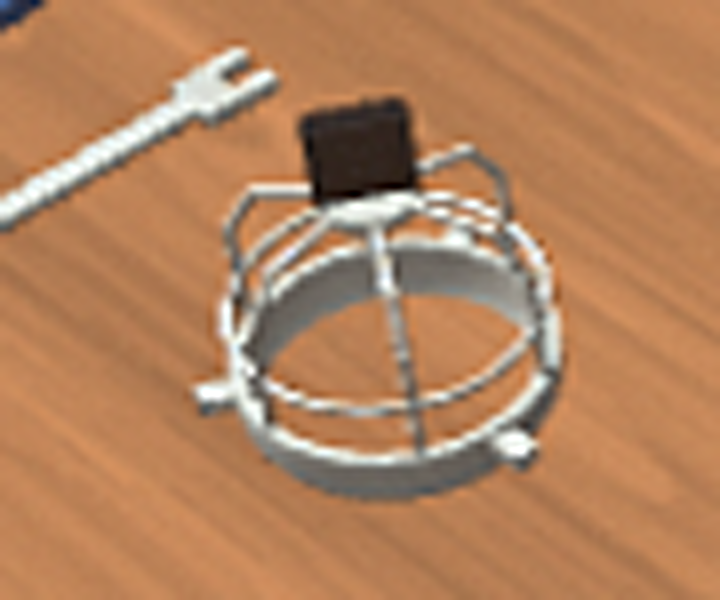

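```bash
cat > h.py <<'E'
import numpy as np, cv2
from rig import manip, optics
def ray(n,u,v):
    m=optics.camera_model(n); K=np.array([[m['fx'],0,m['cx']],[0,m['fy'],m['cy']],[0,0,1]])
    d=np.array([m['k1'],0,0,0,0.])
    p=cv2.undistortPoints(np.array([[[u,v]]],float),K,d)[0,0]
    return m['T'][:3,3], m['T'][:3,:3]@np.array([p[0],p[1],1])
def w(n,u,v,z):
    o,r=ray(n,u,v); return o+r*(z-o[2])/r[2]
def proj(n,P):
    m=optics.camera_model(n); K=np.array([[m['fx'],0,m['cx']],[0,m['fy'],m['cy']],[0,0,1]])
    d=np.array([m['k1'],0,0,0,0.]); Ti=np.linalg.inv(m['T'])
    return cv2.projectPoints(np.atleast_2d(np.asarray(P,float)),cv2.Rodrigues(Ti[:3,:3])[0],Ti[:3,3],K,d)[0][:,0]
def tri(a,b):
    (o1,r1),(o2,r2)=ray('side',*a),ray('top',*b)
    A=np.array([r1,-r2]).T; t=np.linalg.lstsq(A,o2-o1,rcond=None)[0]
    p,q=o1+t[0]*r1,o2+t[1]*r2; return (p+q)/2,np.linalg.norm(p-q)
def rect(im,n,c,z,half=120,s=2.5):
    N=int(2*half*s); X,Y=np.meshgrid(np.arange(N),np.arange(N))
    # up = +x , left=+y
    P=np.stack([c[0]+half-Y/s, c[1]+half-X/s, np.full_like(X,z,dtype=float)],-1).reshape(-1,3)
    q=proj(n,P).reshape(N,N,2).astype(np.float32)
    return cv2.remap(im,q[...,0],q[...,1],cv2.INTER_CUBIC)
E
python3 - <<'E'
from h import *
print("lugs top z17"); L=[]
for u,v in [(206.5,216.5),(172,234.6),(174.4,196.3)]:
    p=w('top',u,v,17);L.append(p);print(p)
L=np.array(L);A=np.c_[2*L[:,:2],np.ones(3)];s=np.linalg.solve(A,(L[:,:2]**2).sum(1));c=s[:2];print(c,np.linalg.norm(L[:,:2]-c,axis=1),np.degrees(np.arctan2(L[:,1]-c[1],L[:,0]-c[0])))
print("lugs side z17");L=[]
for u,v in [(160+213/8,140+392/8),(160+515/8,140+445/8),(160+458/8,140+238/8)]:
    p=w('side',u,v,17);L.append(p);print(p)
L=np.array(L);A=np.c_[2*L[:,:2],np.ones(3)];s=np.linalg.solve(A,(L[:,:2]**2).sum(1));c=s[:2];print(c,np.linalg.norm(L[:,:2]-c,axis=1),np.degrees(np.arctan2(L[:,1]-c[1],L[:,0]-c[0])))
print('grip',w('top',150+228/8,180+235/8,145),w('side',160+358/8,140+150/8,126))
print('lamp domes', w('top',310.5,222,112), 'mark',w('top',309.25,249.5,15))
E
```

```text
lugs top z17
[512.9080525  138.59386257  17.        ]
[450.37334794 250.05671475  17.        ]
[578.93290043 248.94056224  17.        ]
[514.33335279 212.66705302] [74.08690185 74.08690185 74.08690185] [-91.10233695 149.69034978  29.31479265]
lugs side z17
[457.8754082  252.38549031  17.        ]
[519.810435   141.62801922  17.        ]
[584.01424004 250.12040314  17.        ]
[520.28646092 214.58982551] [72.96335915 72.96335915 72.96335915] [148.80121727 -90.37381049  29.14127219]
grip [512.20017225 207.20432949 145.        ] [519.47066247 213.28080767 126.        ]
lamp domes [ 486.35341726 -197.93291963  112.        ] mark [ 410.8568231  -200.99820695   15.        ]
```

Run:
```python
from h import *
t=cv2.imread('pics/top0.png'); s=cv2.imread('pics/side0.png')
c=w('top',310.5,222,112)[:2]
# fit foot outline in top & side: segmentation of grey foot edge is by eye
for z in (70,10):
    cv2.imwrite(f'pics/rt{z}.png',rect(t,'top',c,z)); cv2.imwrite(f'pics/rs{z}.png',rect(s,'side',c,z))
print(c)
a=np.hstack([cv2.imread('pics/rt70.png'),cv2.imread('pics/rs70.png')]);a=cv2.resize(a,(800,400))
b=cv2.imread('pics/rs70.png');cv2.imwrite('pics/r70.png',a)
```

```text
[ 486.35341726 -197.93291963]
```

View pics/rs70.png

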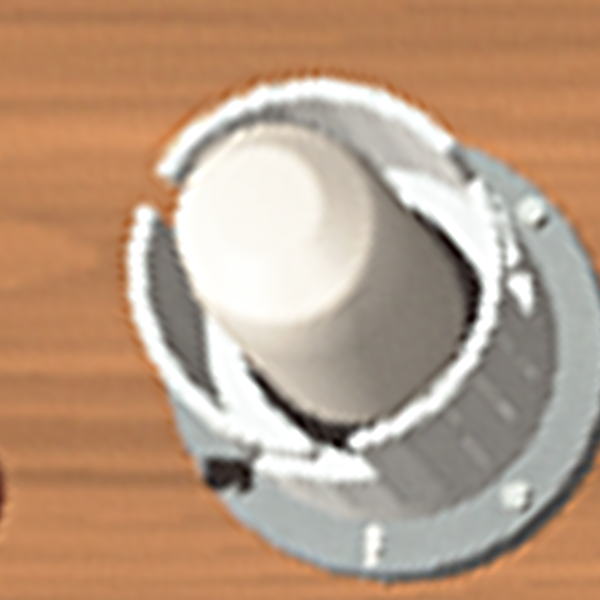

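View pics/rt70.png

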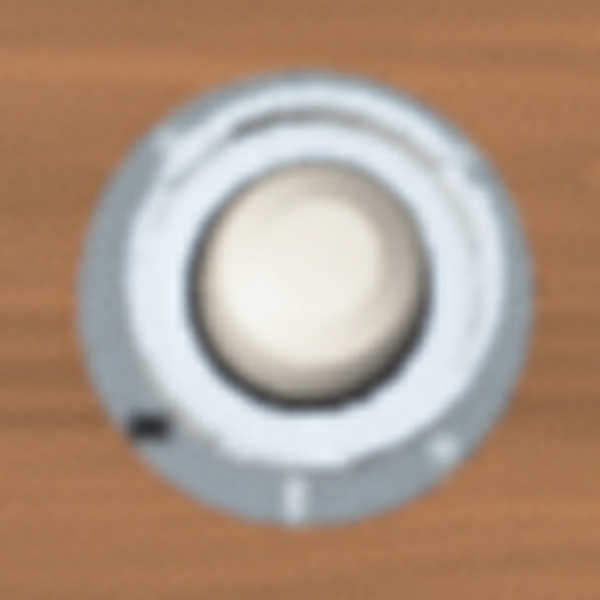

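View pics/rs10.png

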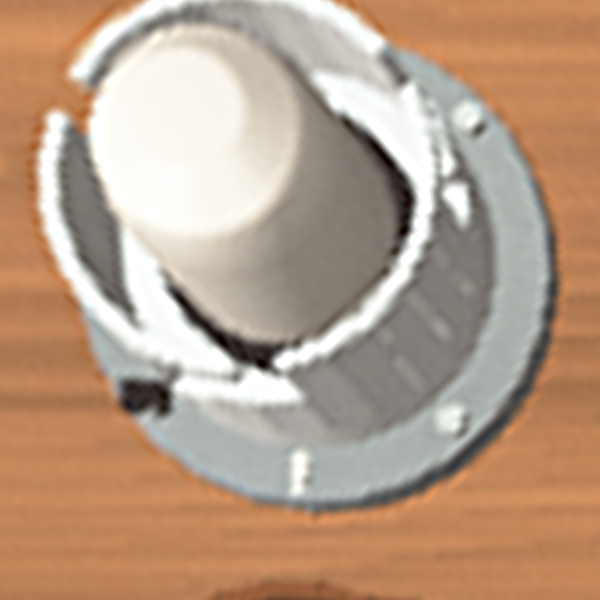

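Run:
```python
from h import *
from scipy.optimize import least_squares
c=np.array([486.353,-197.933])
def wp(px,z): return np.array([c[0]+120-px[1]/2.5,c[1]+120-px[0]/2.5,z])
def circ(P):
    A=np.c_[2*P,np.ones(3)];s=np.linalg.solve(A,(P**2).sum(1));q=s[:2];return q,np.linalg.norm(P-q,axis=1),np.degrees(np.arctan2(P[:,1]-q[1],P[:,0]-q[0]))
P=np.array([wp(p,70)[:2] for p in [(153,195),(332,448),(472,168)]]); print('side rim gaps',circ(P))
# foot centre from top
q=proj('top',[wp((305.5,296.5),70)])[0]
for z in (5,10,15): print('top foot c',z,w('top',*q,z))
q=proj('top',[wp((296,500),70)])[0]; print('mark top', w('top',*q,12))
q=proj('side',[wp((300,471),10)])[0]; print('mark side', w('side',*q,12))
# rim from top: collar outline extents x 127..503 , y 80?..467
q=proj('top',[wp(((127+503)/2,274),70)])[0]; print('rim top c',w('top',*q,70))
# foot outline fit by colour, both cameras
for n,box in (('top',(275,185,350,262)),('side',(260,220,345,300))):
    im=cv2.imread(f'pics/{n}0.png').astype(int); l,t,r,b=box
    sat=(im[...,2]-im[...,0])  # R-B: wood large
    mask=np.zeros(sat.shape,np.uint8); mask[t:b,l:r]=(sat[t:b,l:r]<25)
    k,lab,st,ce=cv2.connectedComponentsWithStats(mask); i=1+np.argmax(st[1:,4]); mk=(lab==i).astype(np.uint8)
    cn=max(cv2.findContours(mk,0,1)[0],key=len)[:,0,:]
    print(n,st[i],len(cn))
    # points belonging to foot outline
    if n=='top': pts=cn
    else:
        cy=262; pts=cn[cn[:,1]>262]
    for z in (6,12):
        W=np.array([w(n,*p,z)[:2] for p in pts])
        f=least_squares(lambda s:np.hypot(*(W-s[:2]).T)-s[2],[490,-200,95],loss='soft_l1')
        print(z,f.x,np.abs(f.fun).mean())
```

```text
side rim gaps (array([ 499.60799182, -205.82301637]), array([72.62116619, 72.62116619, 72.62116619]), array([  66.68279047, -176.12322237,  -57.00687999]))
top foot c 5 [ 497.78346944 -204.35193206    5.        ]
top foot c 10 [ 497.01189487 -204.02739883   10.        ]
top foot c 15 [ 496.2403203  -203.70286559   15.        ]
mark top [ 412.33915089 -199.95921165   12.        ]
mark side [ 416.97988111 -198.91426173   12.        ]
rim top c [ 496.753 -203.933   70.   ]
top [ 282  196   57   57 2536] 159
6 [ 496.90054301 -203.87403618   92.96501006] 0.7991442980534929
12 [ 495.97741181 -203.48621208   92.62828812] 0.7962598411902582
side [ 269  227   68   66 3328] 200
6 [ 497.22952828 -205.56536496   91.91889029] 0.576897012444728
12 [ 493.85086112 -208.4520239    91.37269944] 0.5734850540462963
```

Emit:
send_rows --pt "3.0 -3.3 0 -1.4" --pt "3.0 -3.3 0 -1.4" --pt "3.0 -3.3 0 -1.4" --pt "3.0 -3.3 0 -1.4" --pt "3.0 -3.3 0 -1.4" --pt "3.0 -3.3 0 -1.4" --pt "3.0 -3.3 0 -1.4" --pt "3.0 -3.3 0 -1.4" --pt "3.0 -3.3 0 -1.4" --pt "3.0 -3.3 0 -1.4" --pt "3.0 -3.3 0 -1.2" --pt "3.0 -3.3 0 -1.2" --pt "0 0 0 0" --pt "0 0 0 0" --fingers 100 --force 30

```text
time: 2.15
ee_pos: [511.5, 211.0, 238.7]
orientation: [0.868, 0.497, -0.0, -0.001]
ft_force: [0.4, 0.1, 0.1]
width: 88.1
```

```bash
cat >> h.py <<'E'
def st():
    s=manip.read_state(); x,y,z,ww=s['orientation']
    yaw=np.degrees(np.arctan2(2*(x*y+z*ww),1-2*(y*y+z*z)))
    print('t %.2f'%s['time'],'tcp',s['ee_pos'].round(1),'yaw %.1f'%yaw,'F',s['ft_force'].round(1),'M',s['moment'].round(2),'w %.1f'%s['width'],'q',s['joint_pos'].round(2))
def snap(tag,boxes=None):
    for n in ('side','top'):
        im=optics.get_image(n)[:,:,::-1]; cv2.imwrite(f'pics/{n}_{tag}.png',im)
E
python3 - <<'E'
from h import *
st(); snap('1')
a=cv2.imread('pics/side_1.png')[90:240,130:330]; cv2.imwrite('pics/s1.png',cv2.resize(a,None,fx=4,fy=4,interpolation=2))
st()
E
```

```text
t 2.15 tcp [511.5 211.  238.7] yaw 59.6 F [0.4 0.1 0.1] M [ 0.03 -0.01 -0.02] w 88.1 q [-0.37  0.59 -0.18  1.78  0.14  0.77  0.43]
t 2.25 tcp [511.  211.8 238.8] yaw 59.7 F [ 0.5 -0.6 -0.5] M [0.02 0.02 0.05] w 88.0 q [-0.37  0.59 -0.18  1.79  0.14  0.77  0.43]
```

View pics/s1.png

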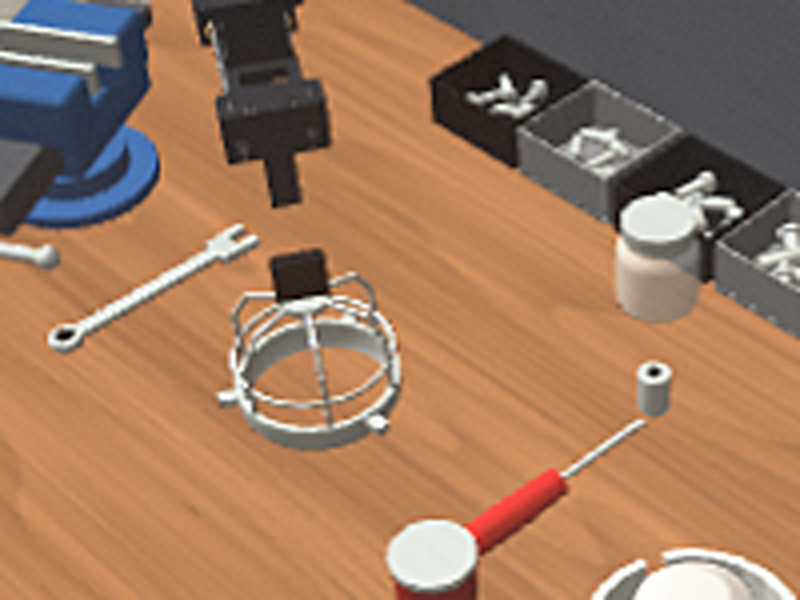

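View pics/top_1.png

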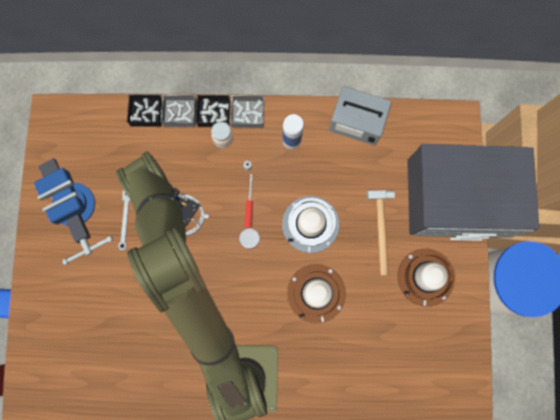

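Emit:
send_rows --pt "0.5 0.1 -2 0" --pt "0 0 -3 0" --pt "0 0 -3 0" --pt "0 0 -2.5 0" --pt "0 0 -1.3 0" --pt "0 0 -0.7 0" --pt "0 0 0 0" --pt "0 0 0 0"

```text
time: 3.25
ee_pos: [517.6, 211.6, 114.5]
orientation: [0.868, 0.496, 0.001, 0.0]
ft_force: [-0.2, 0.4, 1.0]
width: 88.4
```

Run:
```python
from h import *
st(); snap('2')
a=cv2.imread('pics/side_2.png')[110:230,140:280]; cv2.imwrite('pics/s2.png',cv2.resize(a,None,fx=5,fy=5,interpolation=2))
```

```text
t 3.25 tcp [517.6 211.6 114.5] yaw 59.5 F [-0.2  0.4  1. ] M [-0.04  0.02 -0.04] w 88.4 q [-0.39  0.78 -0.13  1.87  0.19  0.49  0.38]
```

View pics/s2.png

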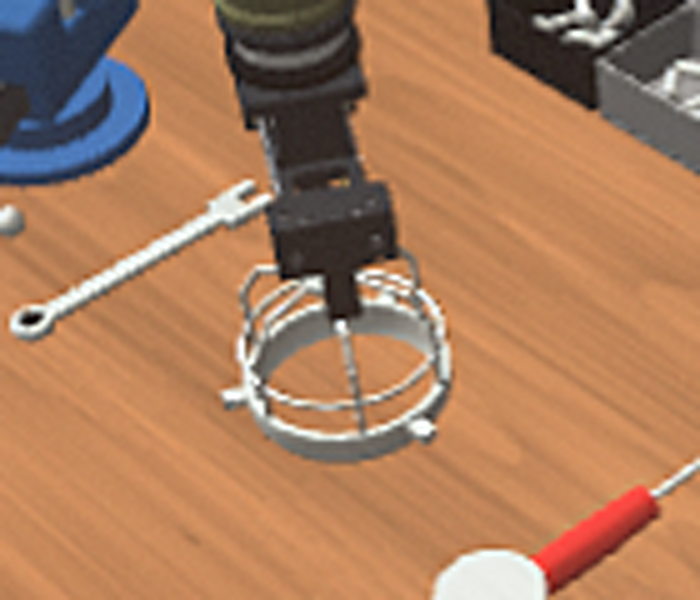

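Emit:
send_rows --pt "0 0 0 0" --pt "0 0 0 0" --pt "0 0 0 0" --pt "0 0 0 0" --pt "0 0 0 0" --pt "0 0 0 0" --fingers 0 --force 50

```text
time: 4.1
ee_pos: [517.0, 211.2, 113.7]
orientation: [0.868, 0.496, -0.0, -0.0]
ft_force: [-0.3, 0.9, 0.4]
width: 30.4
```

Run:
```python
from h import *
st()
```

```text
t 4.10 tcp [517.  211.2 113.7] yaw 59.5 F [-0.3  0.9  0.4] M [-0.05 -0.09 -0.05] w 30.4 q [-0.39  0.78 -0.13  1.87  0.19  0.49  0.38]
```

Emit:
send_rows --pt "0 0 0 0" --pt "0 0 0 0" --pt "0 0 0 0" --pt "0 0 0 0"

```text
time: 4.6
ee_pos: [517.1, 211.6, 113.7]
orientation: [0.868, 0.496, 0.0, -0.0]
ft_force: [1.1, 1.6, -0.4]
width: 13.5
```

Run:
```python
from h import *
st()
```

```text
t 4.60 tcp [517.1 211.6 113.7] yaw 59.5 F [ 1.1  1.6 -0.4] M [ 0.49 -0.05 -0.  ] w 13.5 q [-0.39  0.78 -0.13  1.87  0.19  0.49  0.38]
```

Emit:
send_rows --pt "0 0 0.5 0" --pt "0 0 2 0" --pt "0 0 3 0" --pt "0 0 3 0" --pt "0 0 3 0" --pt "0 0 3 0" --pt "0 0 0.6 0" --pt "0 0 0 0"

```text
time: 5.6
ee_pos: [516.5, 210.5, 264.1]
orientation: [0.868, 0.496, -0.001, 0.0]
ft_force: [-0.4, 0.9, -5.2]
width: 13.8
```

Run:
```python
from h import *
st(); snap('3')
a=cv2.imread('pics/side_3.png')[50:230,120:300]; cv2.imwrite('pics/s3.png',cv2.resize(a,None,fx=3.3,fy=3.3,interpolation=2))
```

```text
t 5.60 tcp [516.5 210.5 264.1] yaw 59.5 F [-0.4  0.9 -5.2] M [-0.03  0.02 -0.03] w 13.8 q [-0.36  0.57 -0.18  1.74  0.13  0.85  0.44]
```

View pics/s3.png

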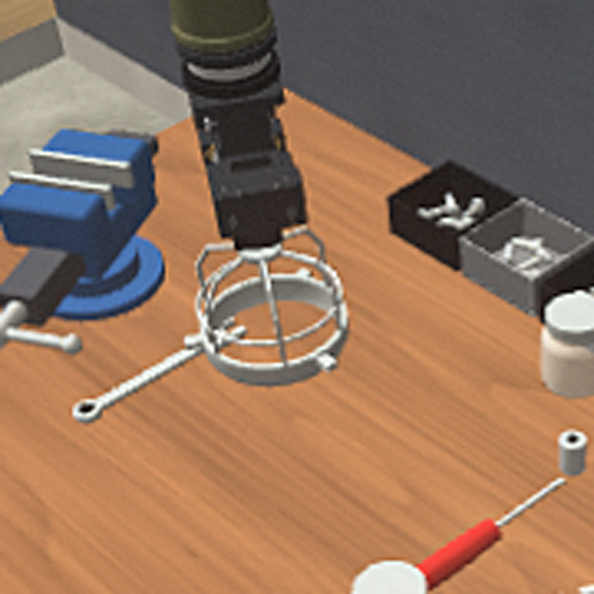

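Emit:
send_rows --pt "0 -1 0 1" --pt "-0.2 -3 0 3" --pt "-0.2 -3.5 0 3" --pt "-0.2 -3.5 0 3" --pt "-0.2 -3.5 0 3" --pt "-0.2 -3.5 0 3" --pt "-0.2 -3.5 0 3" --pt "-0.2 -3.5 0 3" --pt "-0.2 -3.5 0 3" --pt "-0.2 -3.5 0 3" --pt "-0.2 -3.5 0 3" --pt "0 -3.5 0 3" --pt "0 -2 0 1" --pt "0 0 0 0" --pt "0 0 0 0"

```text
time: 7.58
ee_pos: [496.8, -197.6, 264.4]
orientation: [0.678, 0.735, 0.0, -0.001]
ft_force: [1.2, 0.6, -3.9]
width: 13.6
```

Run:
```python
from h import *
st(); snap('4')
a=cv2.imread('pics/side_4.png')[130:310,200:380]; cv2.imwrite('pics/s4.png',cv2.resize(a,None,fx=3.3,fy=3.3,interpolation=2))
st()
```

```text
t 7.58 tcp [ 496.8 -197.6  264.4] yaw 94.6 F [ 1.2  0.6 -3.9] M [ 0.06 -0.02 -0.01] w 13.6 q [ 0.54  0.55 -0.39  1.8   0.27  0.84  1.67]
t 7.67 tcp [ 497.1 -197.2  264.7] yaw 94.6 F [ 0.1  0.  -4.3] M [ 0.05 -0.07  0.05] w 13.8 q [ 0.54  0.55 -0.39  1.8   0.27  0.84  1.67]
```

View pics/s4.png

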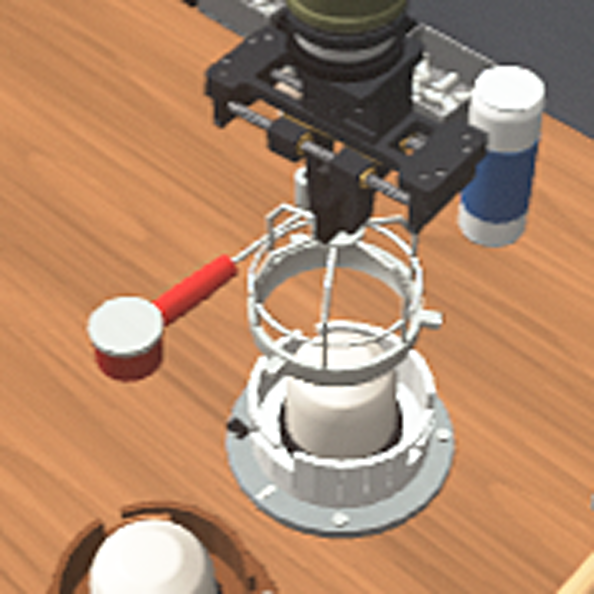

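View pics/top_4.png

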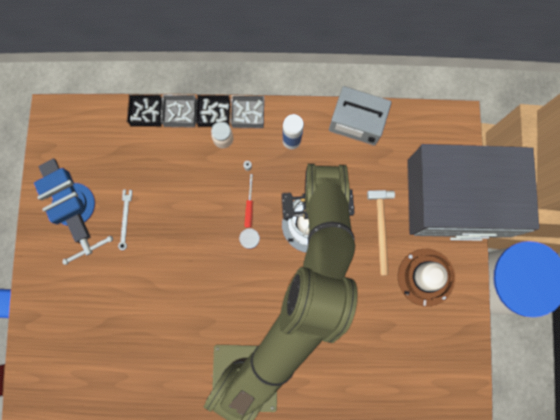

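```bash
cat >> h.py <<'E'
def ring(c,r,z,a0=0,a1=360,n=180):
    t=np.radians(np.linspace(a0,a1,n)); return np.c_[c[0]+r*np.cos(t),c[1]+r*np.sin(t),np.full(n,z)]
def overlay(img,n,lines,box,s):
    l,t,r,b=box; a=cv2.resize(img[t:b,l:r],None,fx=s,fy=s,interpolation=2)
    for P,col in lines:
        q=((proj(n,P)-[l,t]+.5)*s).astype(np.int32); cv2.polylines(a,[q.reshape(-1,1,2)],False,col,1)
    return a
def lugs(c,r,z,yaw,wd):
    out=[]
    for k in (180,60,-60):
        t=np.radians(yaw+k); e=np.array([np.cos(t),np.sin(t)]); f=np.array([-e[1],e[0]])
        out.append(np.array([[*(np.array(c)+r*e+f*wd/2),z],[*(np.array(c)+65*e+f*wd/2),z],[*(np.array(c)+65*e-f*wd/2),z],[*(np.array(c)+r*e-f*wd/2),z],[*(np.array(c)+r*e+f*wd/2),z]]))
    return out
E
python3 - <<'E'
from h import *
im=cv2.imread('pics/side_4.png'); g=(497,-197.4); z=264.5-113.7; yaw=4.6
L=[(ring(g,65.5,z+25),(0,0,255)),(ring(g,61.5,z),(0,255,0))]+[(p,(255,0,255)) for p in lugs(g,80,z+21,yaw,11)]
c=(497.5,-204.8)
L+=[(ring(c,74,70),(255,0,0)),(ring(c,95,0),(0,255,255))]+[(p,(0,128,255)) for p in lugs(c,78,70,4.5,16)]
cv2.imwrite('pics/o4.png',overlay(im,'side',L,(255,190,355,300),6)[:600])
E
```

```text
(no output)
```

View pics/o4.png

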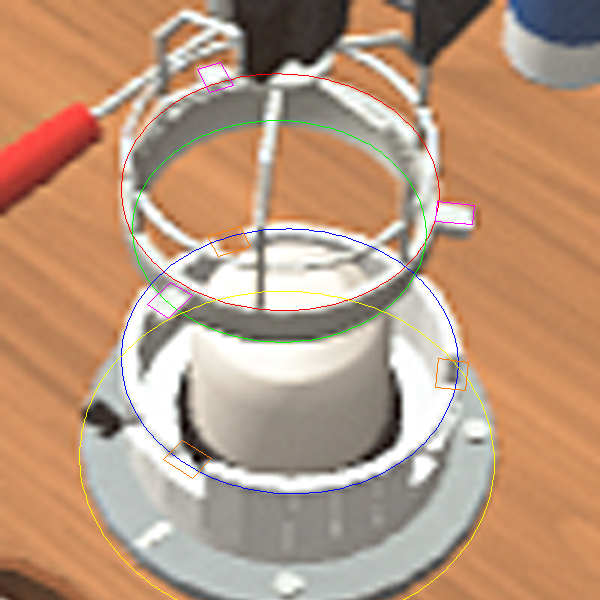

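Run:
```python
from h import *
im=cv2.imread('pics/side0.png'); c=(498,-204.8)
def rad(a,z): 
    t=np.radians(a); return np.array([[c[0]+r*np.cos(t),c[1]+r*np.sin(t),z] for r in (68,74)])
L=[]
for k in (180,60,-60):
    for d in (-6.5,6.5): L.append((rad(k+4.5+d,70),(0,0,255)));
    L.append((rad(k+4.5,70),(0,255,0)))
a=overlay(im,'side',L,(262,222,342,296),10); b=overlay(im,'side',[],(262,222,342,296),10)
cv2.imwrite('pics/z1.png',a[:600]); cv2.imwrite('pics/z2.png',np.hstack([b[50:350,:400],b[200:500,400:]])); cv2.imwrite('pics/z3.png',a[:600,:])
```

```text
(no output)
```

View pics/z1.png

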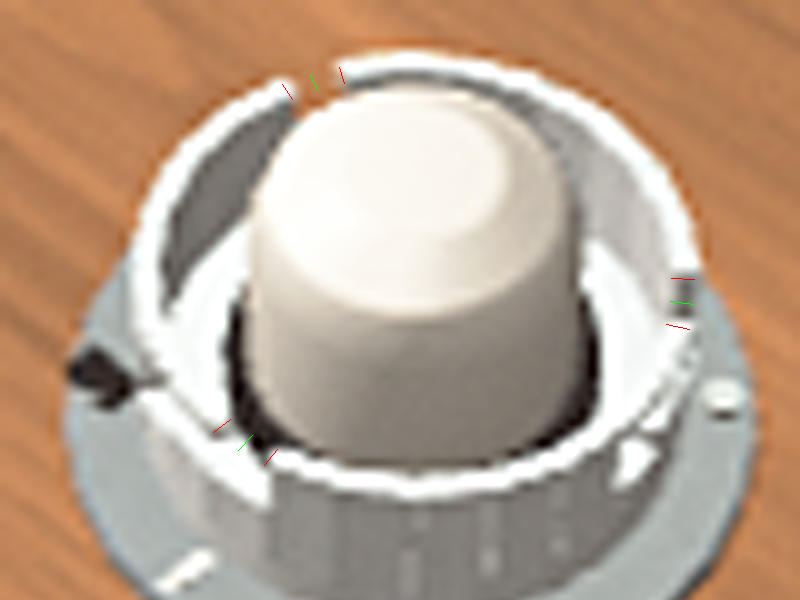

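Emit:
send_rows --pt "0.1 -0.75 -1 0.2" --pt "0 0 -2 0" --pt "0 0 -2.2 0" --pt "0 0 -1.2 0" --pt "0 0 -0.8 0" --pt "0 0 0 0" --pt "0 0 0 0" --pt "0 0 0 0"

```text
time: 8.68
ee_pos: [498.5, -206.4, 193.3]
orientation: [0.677, 0.736, 0.0, 0.001]
ft_force: [0.1, -0.3, -3.4]
width: 13.0
```

Run:
```python
from h import *
st(); snap('5')
im=cv2.imread('pics/side_5.png')
cv2.imwrite('pics/o5.png',overlay(im,'side',[],(255,180,355,300),5))
```

```text
t 8.68 tcp [ 498.5 -206.4  193.3] yaw 94.7 F [ 0.1 -0.3 -3.4] M [-0.   -0.03 -0.03] w 13.0 q [ 0.52  0.65 -0.34  1.87  0.34  0.67  1.63]
```

View pics/o5.png

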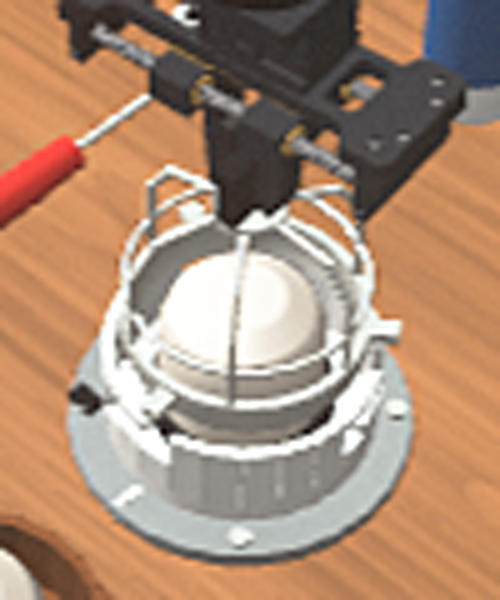

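Emit:
send_rows --pt "0 0.1 -0.6 0.2" --pt "0 0 -0.4 0" --pt "0 0 -0.4 0" --pt "0 0 -0.3 0" --pt "0 0 0 0" --pt "0 0 0 0"

```text
time: 9.52
ee_pos: [498.7, -204.9, 176.3]
orientation: [0.676, 0.737, 0.001, 0.0]
ft_force: [0.9, 1.3, 4.2]
width: 13.7
```

Run:
```python
from h import *
st()
im=optics.get_image('side')[:,:,::-1]
g=(498,-205.4); z=manip.read_state()['ee_pos'][2]-113.7
L=[(ring(g,65.5,z+25),(0,0,255))]+[(p,(255,0,255)) for p in lugs(g,80,z+21,4.9,11)]
cv2.imwrite('pics/o6.png',overlay(im,'side',L,(255,190,355,300),5))
st()
```

```text
t 9.53 tcp [ 498.7 -204.9  176.3] yaw 94.9 F [0.9 1.3 4.2] M [ 0.33  0.12 -0.06] w 13.7 q [ 0.51  0.68 -0.33  1.88  0.35  0.63  1.61]
t 9.57 tcp [ 498.7 -205.   176.3] yaw 94.9 F [2.  2.5 3.7] M [ 0.36  0.08 -0.07] w 13.9 q [ 0.51  0.68 -0.33  1.88  0.35  0.63  1.61]
```

View pics/o6.png

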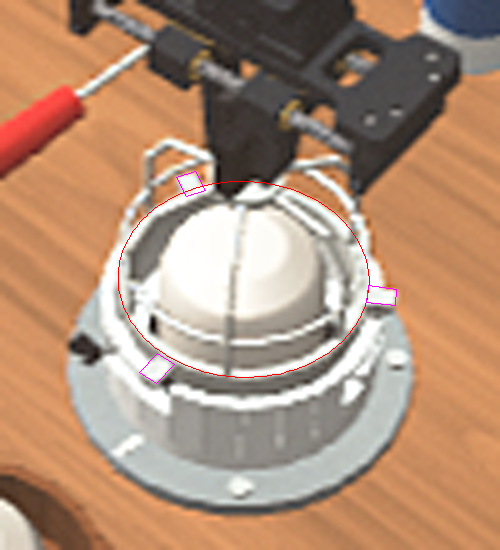

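Emit:
send_rows --pt "0 0 0.3 0" --pt "0.1 0.15 0 0" --pt "0 0 -0.2 0" --pt "0 0 -0.2 0" --pt "0 0 0 0"

```text
time: 10.2
ee_pos: [498.7, -203.8, 174.4]
orientation: [0.676, 0.737, -0.0, -0.0]
ft_force: [0.7, 0.5, -3.2]
width: 13.5
```

Run:
```python
from h import *
st()
```

```text
t 10.20 tcp [ 498.7 -203.8  174.4] yaw 94.9 F [ 0.7  0.5 -3.2] M [-0.02 -0.04 -0.02] w 13.5 q [ 0.5   0.68 -0.33  1.89  0.35  0.63  1.61]
```

Contact is gone. Next I'll continue down slowly.

Emit:
send_rows --pt "0 0 -0.2 0" --pt "0 0 -0.2 0" --pt "0 0 -0.1 0" --pt "0 0 0 0"

```text
time: 10.7
ee_pos: [499.0, -203.7, 169.6]
orientation: [0.676, 0.737, -0.0, -0.0]
ft_force: [0.2, -0.1, -4.3]
width: 13.5
```

Run:
```python
from h import *
st()
```

```text
t 10.70 tcp [ 499.  -203.7  169.6] yaw 94.9 F [ 0.2 -0.1 -4.3] M [ 0.06 -0.   -0.01] w 13.5 q [ 0.5   0.69 -0.33  1.89  0.36  0.62  1.61]
```

Emit:
send_rows --pt "0 0 -0.2 0" --pt "0 0 -0.2 0" --pt "0 0 -0.1 0" --pt "0 0 0 0"

```text
time: 11.2
ee_pos: [499.0, -203.8, 164.7]
orientation: [0.676, 0.737, -0.0, -0.0]
ft_force: [-0.4, 0.5, -4.2]
width: 13.6
```

Run:
```python
from h import *
st()
```

```text
t 11.20 tcp [ 499.  -203.8  164.7] yaw 94.9 F [-0.4  0.5 -4.2] M [ 0.01 -0.02  0.01] w 13.6 q [ 0.5   0.7  -0.32  1.89  0.36  0.61  1.6 ]
```

The lugs are in the gaps with no contact. The channel floor should come at a TCP z of about 150.

Emit:
send_rows --pt "0 0 -0.3 0" --pt "0 0 -0.3 0" --pt "0 0 -0.3 0" --pt "0 0 -0.2 0" --pt "0 0 0 0"

```text
time: 11.82
ee_pos: [498.9, -203.7, 153.5]
orientation: [0.676, 0.737, -0.0, -0.0]
ft_force: [0.8, -0.0, -4.1]
width: 13.2
```

Run:
```python
from h import *
st()
```

```text
t 11.82 tcp [ 498.9 -203.7  153.5] yaw 94.9 F [ 0.8 -0.  -4.1] M [ 0.   -0.    0.02] w 13.2 q [ 0.49  0.71 -0.31  1.9   0.37  0.58  1.59]
```

Emit:
send_rows --pt "0 0 -0.1 0" --pt "0 0 -0.1 0" --pt "0 0 0 0"

```text
time: 12.2
ee_pos: [499.0, -203.7, 151.7]
orientation: [0.676, 0.737, -0.0, -0.0]
ft_force: [-0.5, 0.3, -4.3]
width: 13.4
```

Run:
```python
from h import *
st()
im=optics.get_image('side')[:,:,::-1]
cv2.imwrite('pics/o7.png',overlay(im,'side',[],(255,190,355,300),5))
```

```text
t 12.20 tcp [ 499.  -203.7  151.7] yaw 94.9 F [-0.5  0.3 -4.3] M [-0.01 -0.07 -0.01] w 13.4 q [ 0.49  0.72 -0.31  1.9   0.37  0.58  1.59]
```

View pics/o7.png

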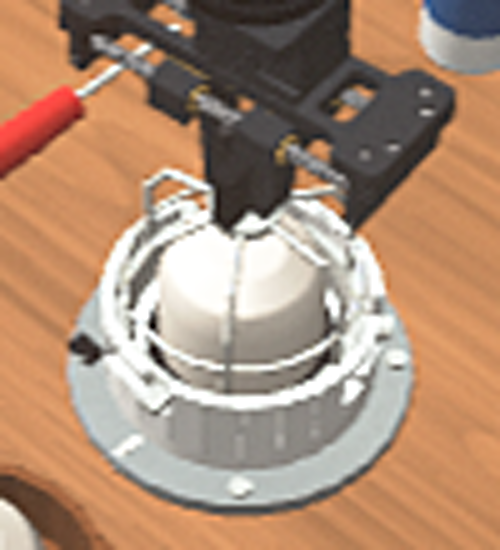

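Emit:
send_rows --pt "0 0 0 -2" --pt "0 0 0 -2" --pt "0 0 0 -2" --pt "0 0 0 -2" --pt "0 0 0 0"

```text
time: 12.88
ee_pos: [499.1, -203.7, 151.7]
orientation: [0.726, 0.688, -0.0, -0.0]
ft_force: [0.6, 0.5, -3.3]
width: 13.3
```

Run:
```python
from h import *
st()
```

```text
t 12.88 tcp [ 499.1 -203.7  151.7] yaw 86.9 F [ 0.6  0.5 -3.3] M [-0.03 -0.03  0.02] w 13.3 q [ 0.46  0.71 -0.27  1.91  0.33  0.57  1.49]
```

Emit:
send_rows --pt "0 0 0 -2" --pt "0 0 0 -2" --pt "0 0 0 -2" --pt "0 0 0 -2" --pt "0 0 0 -2" --pt "0 0 0 -2" --pt "0 0 0 -2" --pt "0 0 0 0"

```text
time: 13.88
ee_pos: [499.1, -203.7, 151.7]
orientation: [0.804, 0.594, -0.0, -0.0]
ft_force: [0.3, 0.0, -4.5]
width: 13.4
```

Run:
```python
from h import *
st()
```

```text
t 13.88 tcp [ 499.1 -203.7  151.7] yaw 72.9 F [ 0.3  0.  -4.5] M [-0.04  0.02  0.02] w 13.4 q [ 0.42  0.71 -0.2   1.91  0.25  0.55  1.33]
```

Emit:
send_rows --pt "0 0 0 -2" --pt "0 0 0 -2" --pt "0 0 0 -2" --pt "0 0 0 -1" --pt "0 0 0 0"

```text
time: 14.5
ee_pos: [499.1, -203.7, 151.7]
orientation: [0.839, 0.544, -0.0, 0.0]
ft_force: [0.2, -0.4, -3.9]
width: 14.1
```

Run:
```python
from h import *
st()
```

```text
t 14.50 tcp [ 499.1 -203.7  151.7] yaw 65.9 F [ 0.2 -0.4 -3.9] M [-0.03  0.02 -0.04] w 14.1 q [ 0.4   0.71 -0.17  1.91  0.21  0.54  1.25]
```

Emit:
send_rows --pt "0 0 0 -1" --pt "0 0 0 -1" --pt "0 0 0 0"

```text
time: 14.88
ee_pos: [499.1, -203.8, 151.8]
orientation: [0.848, 0.529, 0.0, 0.0]
ft_force: [1.0, 0.4, -4.4]
width: 13.6
```

Run:
```python
from h import *
st()
```

```text
t 14.88 tcp [ 499.1 -203.8  151.8] yaw 63.9 F [ 1.   0.4 -4.4] M [-0.07 -0.02  0.01] w 13.6 q [ 0.4   0.71 -0.16  1.91  0.2   0.54  1.22]
```

Emit:
send_rows --pt "0 0 0 -0.7" --pt "0 0 0 -0.7" --pt "0 0 0 0"

```text
time: 15.25
ee_pos: [499.5, -203.8, 151.8]
orientation: [0.855, 0.519, 0.0, 0.0]
ft_force: [2.0, -0.1, -4.2]
width: 13.5
```

Run:
```python
from h import *
st()
```

```text
t 15.25 tcp [ 499.5 -203.8  151.8] yaw 62.5 F [ 2.  -0.1 -4.2] M [-0.08 -0.35  0.26] w 13.5 q [ 0.39  0.71 -0.15  1.91  0.19  0.54  1.21]
```

Emit:
send_rows --pt "0 0 0 1.8" --pt "0 0 -0.1 0" --pt "0 0 -0.1 0" --pt "0 0 -0.1 0" --pt "0 0 0 0"

```text
time: 15.88
ee_pos: [498.9, -203.7, 148.6]
orientation: [0.847, 0.532, -0.0, -0.0]
ft_force: [-0.6, -0.0, -4.3]
width: 13.3
```

Run:
```python
from h import *
st()
```

```text
t 15.88 tcp [ 498.9 -203.7  148.6] yaw 64.3 F [-0.6 -0.  -4.3] M [-0.02 -0.   -0.01] w 13.3 q [ 0.4   0.71 -0.16  1.91  0.2   0.54  1.23]
```

Emit:
send_rows --pt "0 0 -0.1 0" --pt "0 0 -0.1 0" --pt "0 0 -0.1 0" --pt "0 0 0 0"

```text
time: 16.38
ee_pos: [499.0, -203.7, 145.6]
orientation: [0.847, 0.532, -0.0, -0.0]
ft_force: [0.2, -0.4, -4.9]
width: 13.7
```

Run:
```python
from h import *
st()
```

```text
t 16.38 tcp [ 499.  -203.7  145.6] yaw 64.3 F [ 0.2 -0.4 -4.9] M [-0.02 -0.01  0.04] w 13.7 q [ 0.4   0.72 -0.16  1.91  0.2   0.53  1.22]
```

Origin is about 32 mm, already below the channel floor, so the lugs are in the notches.

Emit:
send_rows --pt "0 0 -0.1 0" --pt "0 0 -0.1 0" --pt "0 0 -0.1 0" --pt "0 0 0 0"

```text
time: 16.88
ee_pos: [499.0, -203.7, 142.6]
orientation: [0.847, 0.532, -0.0, -0.0]
ft_force: [-0.6, 0.1, -4.6]
width: 13.9
```

Run:
```python
from h import *
st()
```

```text
t 16.88 tcp [ 499.  -203.7  142.6] yaw 64.3 F [-0.6  0.1 -4.6] M [-0.06 -0.03  0.02] w 13.9 q [ 0.4   0.72 -0.15  1.92  0.21  0.52  1.22]
```

Emit:
send_rows --pt "0 0 -0.1 0" --pt "0 0 -0.05 0" --pt "0 0 0 0"

```text
time: 17.25
ee_pos: [499.5, -203.9, 141.6]
orientation: [0.847, 0.532, 0.0, 0.0]
ft_force: [0.4, -1.2, -0.3]
width: 13.7
```

Run:
```python
from h import *
st()
```

```text
t 17.25 tcp [ 499.5 -203.9  141.6] yaw 64.3 F [ 0.4 -1.2 -0.3] M [-0.03  0.03  0.01] w 13.7 q [ 0.4   0.72 -0.15  1.92  0.21  0.52  1.22]
```

Force reads zero at TCP z 141.6 (origin 28 mm), so the weight now rests on the notch floor. Next: look, then release.

Emit:
send_rows --pt "0 0 0 0" --pt "0 0 0 0" --pt "0 0 0 0" --pt "0 0 0 0" --pt "0 0 0 0" --pt "0 0 0 0" --fingers 50

```text
time: 18.0
ee_pos: [499.1, -203.7, 141.2]
orientation: [0.847, 0.532, 0.0, -0.0]
ft_force: [0.2, 0.8, 0.1]
width: 44.0
```

Run:
```python
from h import *
st()
```

```text
t 18.00 tcp [ 499.1 -203.7  141.2] yaw 64.3 F [0.2 0.8 0.1] M [-0.01  0.06  0.02] w 44.0 q [ 0.4   0.72 -0.15  1.92  0.21  0.52  1.22]
```

Emit:
send_rows --pt "0 0 0.5 0" --pt "0 0 1.5 0" --pt "0 0 3 0" --pt "0 0 4 0" --pt "0 0 4 0" --pt "-3 0 2 0" --pt "-5 2 0 0" --pt "-5 3 0 0" --pt "0 0 0 0" --pt "0 0 0 0"

```text
time: 19.25
ee_pos: [370.2, -154.1, 292.3]
orientation: [0.847, 0.532, 0.001, 0.001]
ft_force: [0.5, 0.1, 0.8]
width: 44.0
```

Run:
```python
from h import *
st(); snap('9')
im=cv2.imread('pics/side_9.png'); g=(498,-204.5); z=28
L=[(ring(g,65.5,z+25),(0,0,255)),(ring(g,17,z+107),(0,255,0)),(np.array([[*g,z+107],[*g,z+145]]),(255,0,0))]
cv2.imwrite('pics/o9.png',np.hstack([overlay(im,'side',L,(262,190,342,300),5),overlay(im,'side',[],(262,190,342,300),5)]))
```

```text
t 19.25 tcp [ 370.2 -154.1  292.3] yaw 64.3 F [0.5 0.1 0.8] M [0.01 0.02 0.  ] w 44.0 q [ 0.46  0.32 -0.24  2.12  0.12  0.71  1.26]
```

View pics/o9.png

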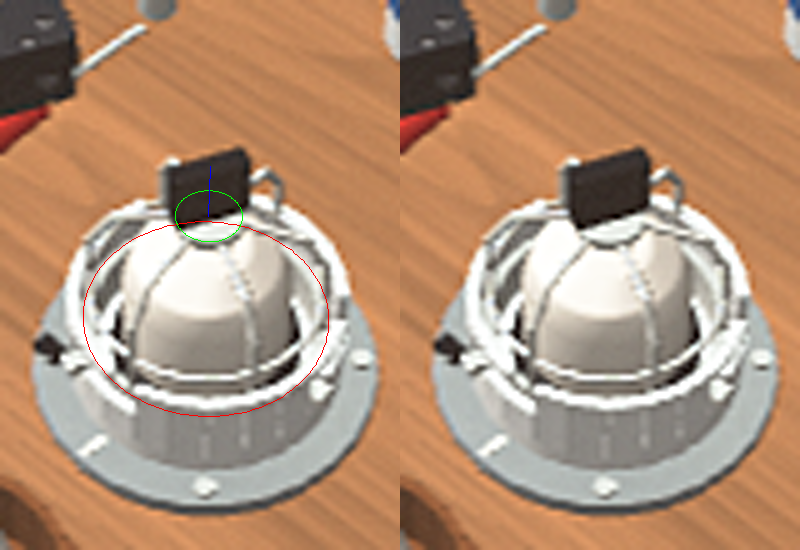

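View pics/side_9.png

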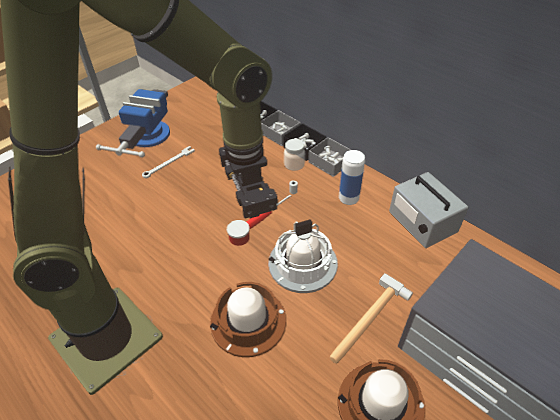

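The guard sits upright on the grey lamp at (303,250), with the hub and grip matching the 28 mm home height. The other things are where they were.

```bash
python3 -c "
from rig import manip
print(manip.hand_in())"
```

```text
the job is handed in; nothing more can be done
None
```

The guard is locked on the grey lamp's collar and the gripper has let go. I handed the job in at about 19 s of the 58 s; no verdict was reported.

- **Fit:** I lowered the guard onto the collar with its lugs over the entry gaps, which the side camera showed turned about 4.5° from the world axes. The skirt touched the collar once, at about 8 N. I lifted it 3 mm, shifted it 1–2 mm, and it then went down freely.
- **Twist:** I held the guard at about 38 mm and turned it clockwise until I felt the stop at about 32°, where the moment was about 0.26 N m. I backed off 1.8° and lowered it until the notch floor took its weight, at about 28 mm.
- **Last checks:** The final side picture shows the guard upright, with the hub and grip matching the 28 mm home height. The gripper is clear, and the other things look unmoved, though by eye only and with the arm hiding part of the screwdriver.
- **Disagreement:** The two cameras differed by 2–3 mm on the lamp's centre; feeling for contact settled it.

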